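Read the slope of a tilting angle plate with a clinometer

TASK

The angle plate's table has been tilted by eye and I need its true slope before drilling. Lift the lid off the clinometer's case and set it down upright, flat on the bench, then take the clinometer out and hold it flush on the middle of the sloping steel face, its length straight up the slope along the T-slots, pressed on gently but firmly enough that it beds fully and cannot slide. Finish while still gripping it and pressing it there so I can read it, and leave the table's tilt and the other things on the bench as they are.

Things in the scene. Friction and masses are not known exactly. Their poses are not given: they have to be found in the camera images.
- angle_plate: grey cast base of a tilting angle plate, bolted to the bench, 190 x 146 mm (lugs included), carrying a hinged steel table. Origin: centre of its underside on the bench. x points level from the low, hinged table end (nearer the robot) to the high end, z up. Hinge line along y at x = -85 mm, z = 50 mm. It stands left or right of the case.
- face (a point): centre of the flat top face of the tilted steel table, locked rigid at a slope between 10 and 28 degrees, low end nearer the robot. The table is 180 mm long up the slope, 130 mm across, 24 mm thick; three 12 mm wide T-slots run up the slope at y = -40, 0 and 40 mm. Axes tilt with the table: x up the slope, y level across it, z square out of the face.
- case: wooden case bottom, fixed to the bench: a plinth 190 x 100 x 12 mm with low blue felt-lined cradles 15 mm high for the two ends of the clinometer; the middle 80 mm of its length is open at both sides. Origin: centre of its underside; x along its length, z up.
- lid: loose lid of the case, a deep brown wooden cap 158 x 68 mm, 58 mm high without its handle and 90 mm with it, 0.14 to 0.24 kg, walls 4 mm. It rests on the plinth over clinometer and cradles with 2 mm play. Origin: centre of its open underside (12 mm above the bench at first); x along its length, z up.
- lid_handle (a point): middle of the grip bar of the lid's steel bow handle: bar 84 mm long (along the lid's x), 14 mm wide (y), 12 mm high, 20 mm clear above the lid's board. The point lies 84 mm above the lid's underside.
- clinometer: digital clinometer, a block 120 mm long (x), 30 mm wide (y), 48 mm high (z), 0.2 to 0.3 kg: silver metal base 10 mm high, black body, yellow ends, green displays. It stands in the case under the lid, 12 mm above the bench, its last 20 mm at each end between the cradles with 1.5 mm play. Origin: centre of its underside. Either end may point uphill.
- clinometer_base (a point): centre of the clinometer's flat underside, same axes as the clinometer; this face must bed on the table.
- alu_bar: loose aluminium flat bar 120 x 50 x 10 mm lying at the far right; leave alone. Origin: centre of its underside.
- hammer: bench hammer 280 mm long lying behind the work, beyond case and angle plate; leave alone. Origin near the middle of its length.
- paste_tin: closed red tin, 66 mm across, 70 mm high, upright at the far left; leave alone. Origin: centre of its underside.
- g_clamp: blue G-clamp lying flat, about 70 x 150 mm, 20 mm high, at the far left; leave alone. Origin: underside, middle of the frame.
Mind the look-alikes: they are no part of the job. There is more than one size of the lid; the job needs the middle-sized.

How it is judged (in metres and radians):
On the way, in this order (a step that is already met when the one before it is completed fails the run):
1. the lid stands flat on the bench, let go (height (world z) of lid below 0.006 m and angle between lid's own z axis and vertical below 0.1 rad and contact force between lid and the fingers below 0.1 N and linear speed of lid below 0.02 m/s), for 0.2 s.
2. the clinometer is held flush on the sloping face and pressed (angle between the z axis of clinometer_base and the z axis of face, either way round below 0.03 rad and z of clinometer_base in the frame of face between -0.003 and 0.002 m and angle between the x axis of clinometer_base and the x axis of face, either way round below 0.17 rad and x of clinometer_base in the frame of face between -0.03 and 0.03 m and y of clinometer_base in the frame of face between -0.03 and 0.03 m and contact force between clinometer and angle_plate between 5 and 40 N and contact force between clinometer and the fingers above 5 N and linear speed of clinometer below 0.01 m/s), for 0.2 s.
At the end, for the whole second after the job is handed in: Clinometer gripped and pressed on the sloping face with 5-40 N, within 0.03 rad of flush, underside at most 2 mm off, centre within 30 mm of the face's middle both ways, length within 0.17 rad of straight up the slope. Lid upright flat on the bench, let go. Face unmoved (4 mm) (all of step 1 and all of step 2 and distance of face from where it was at the start of the episode below 0.004 m); the arm keeps its last pose, push and grip.
It fails at once if the bar, hammer, tin or G-clamp is disturbed (moved more than 30 mm) (distance of any of alu_bar, hammer, paste_tin, g_clamp from where it was at the start of the episode above 0.03 m).
It fails at once if the tilt setting is knocked out (face centre moved more than 6 mm) (distance of face from where it was at the start of the episode above 0.006 m).
It fails at once if the clinometer is rammed onto the face with more than 80 N (contact force between clinometer and angle_plate above 80 N).
It also fails if it takes over 58 s, if anything falls off the work surface, if the arm or the gripper's body presses on something with over 40 N, if the wrist force passes 120 N, or if a joint passes its speed limit or range.

ROBOT

A 6-joint arm with a two-finger parallel gripper is mounted at the origin on the work surface. World frame = base frame: x ahead of the robot, y to its left, z up, the work surface at z = 0. Lengths are in m, angles in degrees, forces in N, time in s.
With the tool pointing down it reaches from about 0.3 to 0.75 m from the base axis. Payload 8.5 kg.
Tool frame: the origin (TCP) lies midway between the tips of the shut fingers; the grasp point (between the pads) lies 19 mm behind it (env.pinch_z is the z of the grasp point in the tool frame, in m); z points along the fingers, y is the line along which they close (so a half turn about z gives the same grasp; the last joint's range is limited). The gripper opens to 85 mm and grips with 20 to 120 N. Pads are 22 mm wide; open, the fingers measure 114 mm over their backs; the gripper's body (76 mm by 85 mm) begins 54 mm behind the grasp point. The pads swing forward as they close: fully open they stand 13 mm farther back than shut.
Start: joints at [61.175, 21.807, 74.336, -0, 83.858, -12.336], TCP at [0.156, 0.527, 0.196] pointing down, gripper open.
Joint ranges: [-178.18, 178.18], [-50.72, 133.34], [12.68, 142.11], [-81.47, 261.47], [9.98, 163.14], [-165.26, 165.26]. Speed limits (degrees/s): [136.94, 136.94, 180, 180, 180, 180].

INTERFACE

Orientations are given as a 3x3 rotation matrix whose columns are the frame's x, y, z axes.
In Python, from rig import env gives the robot as it stands.
- The arm moves only by the tool arm_command, never from a script. Its argument "deltas" is a list of rows, each an object of numbers: "rx", "ry", "rz": the turn, a rotation vector about the tool's x, y, z in rad; "dx", "dy", "dz": the shift along the tool's x, y, z in m; "fingers": the finger opening in m, from 0 to 0.0854. In form: [{"rx": .., "ry": .., "rz": .., "dx": .., "dy": .., "dz": .., "fingers": ..}, ...]. A call has 1 to 12 rows; each row shifts and turns the commanded pose from where the row before left it, along the tool's axes as they then stand; what a row does not reach is not made up. A row lasts 1/10 s, in which the tool goes at most 50 mm and 8.59 degrees, less where a joint would pass 70% of its speed; a pose out of reach is approached as far as the arm can. A call is refused whole if a number of a shift passes 0.05 or a number of a turn 0.15, either way. A call with a gripper value outside its range is refused whole. The fingers move at their own pace and stop on an object; "squeeze" is the grip in N (left out, the last holds). Time passes only in rows, so rows that do not move let the fingers close. It gives the time, the measured TCP pose, the force, the opening and the grip force at its end, in the units of the state.
- env.observe(): the state, without advancing time (a new reading comes with each control period).
- env.get_image(name): name is "scene" or "side" or "wrist"; returns a dict with "color" (400x640x3 uint8, blue, green, red), "camera_matrix" (3x3 intrinsics, pixels), "k1" (the pictures are not rectified: a ray, as slopes to the right and down, at radius r is drawn at 1 + k1 r^2 times it, then the intrinsics apply), "eye" and "orientation" of the camera in the world. Camera axes: x right, y up, looking along -z (the intrinsics and any distortion apply to the point x, -y, -z); pixel columns grow to the right and rows downward; lengths in m; the calibration is good to about 2 mm. A picture is of the moment at which its call begins. There is no depth.
- env.close_job(): hands the job in; it is judged then, once.
Trained networks look in a picture, given as the dict that the camera call returned (one of the last four; its "shot" number tells which), for a name from the list of things; names that differ only in an ending like _2 or _b are one class to them, and where a whole thing is asked for, a point or a joint stands for the part that bears it (a point fixed in the world has none). Each returns a list of dicts, best first, with "p" (0 to 1); they miss things now and then, are a little off and sometimes report something else, mostly with a low value. They report only what shows in the picture. A call takes as long as a camera call. They do not tell look-alikes from the thing itself.
- env.look_for(query, picture): "box" ([left, top, right, bottom] in pixels, round what is visible of it).
- env.tip_of(query, picture): "location" ([column, row] in pixels: a listed point, or the origin of a listed thing).
The state is a dict: "time_s": time; "q": joint angles; "qvel": joint speeds; "joint_efforts": joint torques, N m; "position": TCP position; "tool_rot": TCP orientation; "ft_force": force on the tool from outside, world axes, zero at the start; "wrist_torque": the same for the moment, N m; "grip_width": finger opening in m; "gripper_force": force on a finger pad.
Only numpy, scipy, OpenCV 4.12 (cv2) and the standard library are available. Lean on these libraries where they do the work, as an engineer would, in place of code of your own. Each camera call takes 0.05 s, during which the arm holds its last target. There are 200 camera calls.

## Working session

There is one attempt and no reset: what is moved stays moved. The work goes in short steps, Python scripts to look and compute and a tool call to move; the robot and the scene stay as the last step left them, time stands still between calls to the robot, and variables do not carry over. Pictures are saved under pics/ and viewed, at most 10 in all, crops included, and the job is handed in when it is done.

Besides the shell and the picture viewer there is one more tool, called after ">>>" by a JSON object that holds its "fn" and its "kwargs", one argument or row to a line. arm_command: Moves the arm, as the interface text tells. Its arguments: {"type":"object","properties":{"deltas":{"type":"array"},"squeeze":{"type":"number"}},"required":["deltas"]}

```bash
ls; mkdir -p pics
python3 - <<'E'
from rig import env
import cv2
for n in("scene","side"):
    p=env.get_image(n);cv2.imwrite(f"pics/{n}0.png",p["color"])
    print(n,p["eye"],p["orientation"],p["k1"],p["camera_matrix"])
    for q in("lid","lid_handle","case","face","angle_plate","clinometer","alu_bar","hammer","paste_tin","g_clamp"):
        print(q,[(round(d["p"],2),[round(v) for v in d["box"]]) for d in env.look_for(q,p)][:4],[(round(d["p"],2),[round(v,1) for v in d["location"]]) for d in env.tip_of(q,p)][:4])
print(env.pinch_z, env.observe())
E
```

```text
pics
scene [1.3522795  0.14472833 0.98164399] [[-0.12869725 -0.73592002  0.66472456]
 [ 0.99159393 -0.0864662   0.09625522]
 [-0.01335993  0.67152462  0.74086179]] -0.07406413677304387 [[424.9172344    0.         314.78428914]
 [  0.         424.9172344  200.23993741]
 [  0.           0.           1.        ]]
lid [(0.83, [196, 171, 236, 223]), (0.82, [202, 119, 270, 170]), (0.67, [160, 158, 198, 193])] [(0.89, [219.1, 204.4]), (0.77, [181.9, 181.8]), (0.71, [236.1, 152.5])]
lid_handle [(0.93, [197, 170, 239, 227]), (0.83, [162, 161, 196, 194]), (0.76, [202, 123, 267, 170])] [(0.81, [213.8, 185.2]), (0.7, [175.6, 165.5]), (0.68, [230.5, 128.8])]
case [(0.58, [192, 186, 246, 236])] [(0.58, [219.0, 207.5])]
face [(0.66, [369, 194, 424, 240])] [(0.97, [395.5, 205.1])]
angle_plate [(0.63, [366, 191, 422, 265])] [(0.58, [389.9, 234.6])]
clinometer [] []
alu_bar [(0.66, [141, 206, 170, 244])] [(0.6, [157.4, 224.5])]
hammer [(0.85, [243, 268, 349, 300])] [(0.78, [296.4, 280.3]), (0.62, [393.5, 205.1])]
paste_tin [(0.98, [455, 179, 478, 208]), (0.44, [194, 186, 244, 236])] [(0.86, [459.7, 20
[... 1509 characters left out ...]
8585267e+01, -1.23345029e+01]), 'qvel': array([-0.03798137, -0.00199513, -0.02820235, -0.09869395,  0.06667732,
        0.06321867]), 'joint_efforts': array([ 6.02164218e-04, -4.48330700e+01, -2.31465840e+01, -1.97072704e-04,
        5.66684375e-04, -9.19563860e-06]), 'position': array([0.15610182, 0.52737258, 0.19615009]), 'tool_rot': array([[-9.58869593e-01,  2.83846970e-01,  2.36375551e-05],
       [ 2.83846971e-01,  9.58869592e-01,  4.19323603e-05],
       [-1.07629594e-05,  4.69171137e-05, -9.99999999e-01]]), 'ft_force': array([-0.04081519,  0.78825326, -0.12179848]), 'wrist_torque': array([ 0.01819285,  0.03739763, -0.00664212]), 'gripper_force': 0.0, 'grip_width': 0.08507827253864424}
```

View pictures.

View pics/scene0.png

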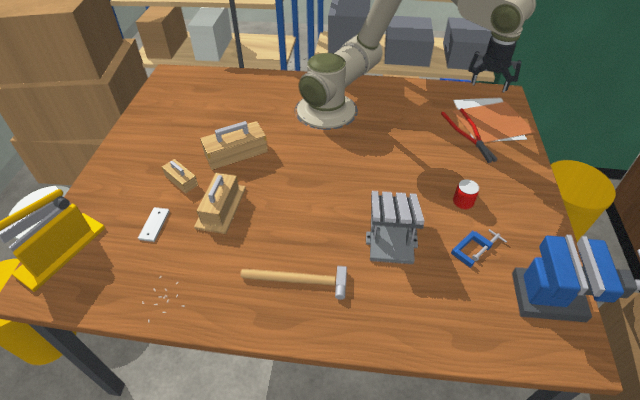

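View pics/side0.png

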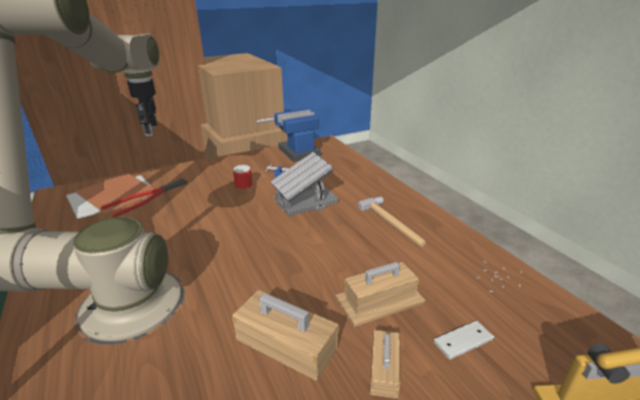

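```bash
cat > h.py <<'E'
import numpy as np, cv2
from scipy.optimize import least_squares
S=dict(eye=np.array([1.3522795,0.14472833,0.98164399]),orientation=np.array([[-0.12869725,-0.73592002,0.66472456],[0.99159393,-0.0864662,0.09625522],[-0.01335993,0.67152462,0.74086179]]),k1=-0.07406413677304387,camera_matrix=np.array([[424.9172344,0,314.78428914],[0,424.9172344,200.23993741],[0,0,1]]))
D=dict(eye=np.array([0.09583033,-0.83463691,0.68355708]),orientation=np.array([[0.89446303,0.2332775,-0.38146755],[-0.4470957,0.45433541,-0.77050943],[-0.0064283,0.8597447,0.51068359]]),k1=0.014798204277877843,camera_matrix=np.array([[393.10022661,0,319.6003003],[0,393.10022661,207.01205882],[0,0,1]]))
def proj(p,X):
    c=(np.atleast_2d(X)-p["eye"])@np.asarray(p["orientation"]); K=p["camera_matrix"]
    s=np.c_[c[:,0],-c[:,1]]/-c[:,2:]; s=s*(1+p["k1"]*(s**2).sum(1,keepdims=True))
    return s*[K[0,0],K[1,1]]+[K[0,2],K[1,2]]
def ray(p,uv):
    K=p["camera_matrix"]; d=(np.array(uv,float)-[K[0,2],K[1,2]])/[K[0,0],K[1,1]]; s=d.copy()
    for _ in range(20): s=d/(1+p["k1"]*(s@s))
    return np.asarray(p["orientation"])@np.array([s[0],-s[1],-1.])
def onz(p,uv,z):
    r=ray(p,uv); return p["eye"]+r*(z-p["eye"][2])/r[2]
def tri(obs):
    f=lambda X:np.concatenate([proj(p,X)[0]-uv for p,uv in obs])
    r=least_squares(f,[.45,0,.1]); return r.x,np.abs(r.fun).max()
E
python3 - <<'E'
from h import *
for n,a,b in [("handle",(213.8,185.2),(382.4,272)),("lid",(219.1,204.4),(380.8,299.2)),("case",(219,207.5),(376.6,295.9)),("face",(395.5,205.1),(299.7,174.7)),("plate",(389.9,234.6),(307.9,199.7)),("bar",(157.4,224.5),(462,337.5)),("hammer",(296.4,280.3),(390.7,222.8)),("tin",(459.7,203.7),(241.8,188.4)),("biglid",(230.5,128.8),(281,305.9)),("smalllid",(175.6,165.5),(385.4,346.7))]:
    print(n,*[np.round(v,4) for v in tri([(S,a),(D,b)])])
for uv in [(453.,232),(487,232)]: print(onz(S,uv,0.0))
E
python3 - <<'E'
import cv2,numpy as np
a=cv2.imread('pics/scene0.png')[150:250,150:260];b=cv2.imread('pics/side0.png')[240:340,320:430]
c=cv2.imread('pics/scene0.png')[180:280,340:450];d=cv2.imread('pics/side0.png')[140:220,255:350]
f=lambda i:cv2.resize(i,(400,300),interpolation=cv2.INTER_CUBIC)
cv2.imwrite('pics/crop.png',np.vstack([np.hstack([f(a),f(b)]),np.hstack([f(c),f(d)])]))
E
```

```text
handle [ 0.5328 -0.2728  0.0952] 0.1142
lid [ 0.5346 -0.273   0.0112] 0.5066
case [ 0.5365 -0.2635  0.0094] 2.4992
face [0.5609 0.2534 0.108 ] 0.137
plate [0.5865 0.2499 0.0077] 0.269
bar [ 0.6295 -0.4421  0.0034] 1.1409
hammer [0.7636 0.0055 0.    ] 0.0337
tin [ 0.4175  0.4719 -0.0146] 0.5246
biglid [ 0.2823 -0.2836  0.1103] 1.0024
smalllid [ 0.4342 -0.4321  0.0679] 0.6301
[5.48733226e-01 4.35244302e-01 1.11022302e-16]
[0.53730723 0.5356074  0.        ]
```

View pics/crop.png

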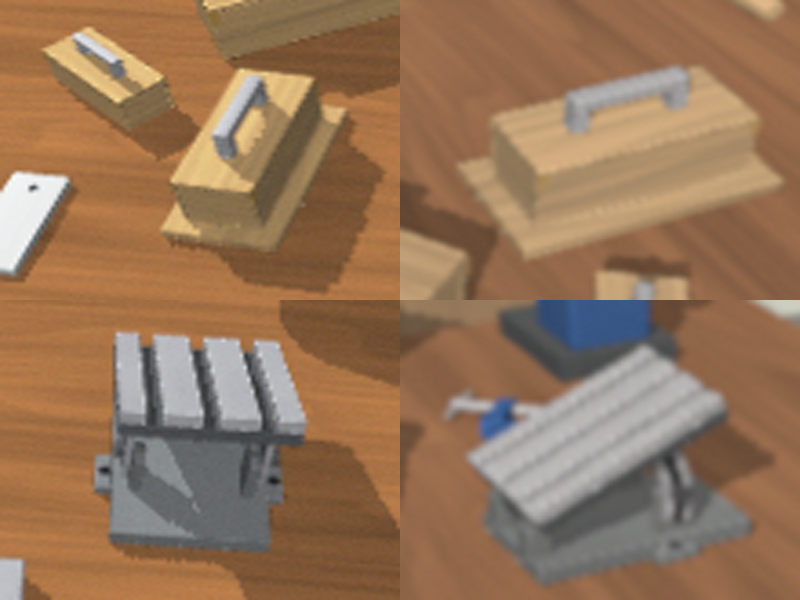

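>>> {"fn": "arm_command", "kwargs": {
  "deltas": [
    {"dx":-0.04,"dy":-0.02,"dz":-0.02},
    {"dx":-0.04,"dy":-0.02,"dz":-0.02},
    {"dx":-0.04,"dy":-0.02,"dz":-0.02},
    {"dx":-0.04,"dy":-0.02,"dz":-0.02},
    {"dx":-0.04,"dy":-0.02,"dz":-0.02},
    {"dx":-0.04,"dy":-0.02,"dz":-0.02},
    {"dx":-0.04,"dy":-0.02,"dz":-0.02},
    {"dx":-0.04,"dy":-0.02,"dz":-0.02},
    {"dx":-0.04,"dy":-0.02,"dz":-0.02},
    {"dx":0}
  ]
}}

```text
invalid input
```

Run:
```python
from rig import env
from h import *
import pickle
p=env.get_image("wrist");cv2.imwrite("pics/w1.png",p["color"]);pickle.dump(p,open("w1.pkl","wb"))
o=env.observe();print(o["time_s"],o["position"],o["tool_rot"],o["q"])
print(p["eye"],p["orientation"],p["camera_matrix"],p["k1"])
for q in("face","angle_plate","lid_handle"):
        print(q,[(round(d["p"],2),np.round(d["location"],1)) for d in env.tip_of(q,p)][:3])
for uv in [(215.1,172.7),(237.4,175.3),(219.2,214),(197.3,211)]: print(onz(S,uv,.07))
for uv in [(225,71),(283,76),(372,171),(313,160)]: pass
```

```text
2.15 [0.15612677 0.52735991 0.19614623] [[-9.58864641e-01  2.83863697e-01  3.89465945e-05]
 [ 2.83863697e-01  9.58864642e-01  1.19401551e-05]
 [-3.39551358e-05  2.25045168e-05 -9.99999999e-01]] [ 6.11734427e+01  2.18052880e+01  7.43338661e+01 -1.63448169e-03
  8.38591706e+01 -1.23354442e+01]
[0.08028914 0.55090782 0.37303039] [[ 2.83696897e-01 -9.13094471e-01 -2.92872939e-01]
 [ 9.58913778e-01  2.70351792e-01  8.59899741e-02]
 [ 6.61753821e-04 -3.05234985e-01  9.52276833e-01]] [[320.20700401   0.         314.91143727]
 [  0.         320.20700401 199.31690562]
 [  0.           0.           1.        ]] -0.06060397849888601
face []
angle_plate []
lid_handle []
[ 0.45599136 -0.29604611  0.07      ]
[ 0.45937392 -0.2236638   0.07      ]
[ 0.61816545 -0.2361235   0.07      ]
[ 0.6147564  -0.30225089  0.07      ]
```

View pics/w1.png

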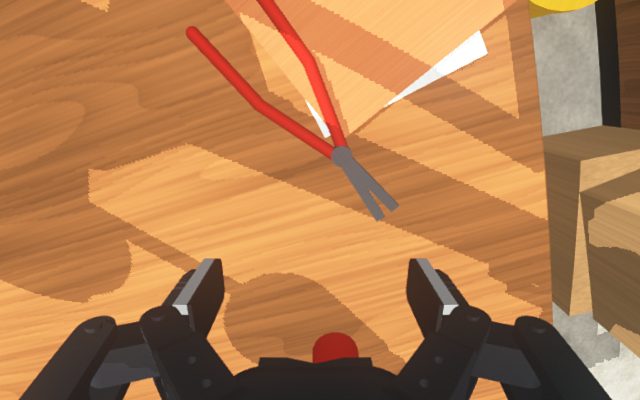

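>>> {"fn": "arm_command", "kwargs": {
  "deltas": [
    {"rx":0,"ry":0,"rz":0,"dx":-0.04,"dy":-0.02,"dz":-0.02,"fingers":0.085},
    {"rx":0,"ry":0,"rz":0,"dx":-0.04,"dy":-0.02,"dz":-0.02,"fingers":0.085},
    {"rx":0,"ry":0,"rz":0,"dx":-0.04,"dy":-0.02,"dz":-0.02,"fingers":0.085},
    {"rx":0,"ry":0,"rz":0,"dx":-0.04,"dy":-0.02,"dz":-0.02,"fingers":0.085},
    {"rx":0,"ry":0,"rz":0,"dx":-0.04,"dy":-0.02,"dz":-0.02,"fingers":0.085},
    {"rx":0,"ry":0,"rz":0,"dx":-0.04,"dy":-0.02,"dz":-0.02,"fingers":0.085},
    {"rx":0,"ry":0,"rz":0,"dx":-0.04,"dy":-0.02,"dz":-0.02,"fingers":0.085},
    {"rx":0,"ry":0,"rz":0,"dx":-0.04,"dy":-0.02,"dz":-0.02,"fingers":0.085},
    {"rx":0,"ry":0,"rz":0,"dx":-0.04,"dy":-0.02,"dz":-0.02,"fingers":0.085},
    {"rx":0,"ry":0,"rz":0,"dx":0,"dy":0,"dz":0,"fingers":0.085}
  ],
  "squeeze": 40
}}

```text
time_s: 3.3
position: [0.4538, 0.2495, 0.3774]
tool_rot: [[-0.957, 0.289, 0.003], [0.289, 0.957, -0.0], [-0.003, 0.001, -1.0]]
ft_force: [-0.4, 0.7, 0.0]
grip_width: 0.0853
gripper_force: 0.0
```

Run:
```python
from rig import env
from h import *
import pickle
p=env.get_image("wrist");cv2.imwrite("pics/w2.png",p["color"]);pickle.dump(p,open("w2.pkl","wb"))
for q in("face","angle_plate"):
        print(q,[(round(d["p"],2),np.round(d["location"],1)) for d in env.tip_of(q,p)][:3])
o=env.observe();print(o["time_s"],o["position"],o["tool_rot"])
```

```text
face [(0.79, array([341.7, 222.8]))]
angle_plate [(0.75, array([334.3, 209.6]))]
3.45 [0.44986844 0.25272358 0.3757197 ] [[-9.58834497e-01  2.83964138e-01 -8.80589451e-04]
 [ 2.83964261e-01  9.58834865e-01 -1.52361640e-05]
 [ 8.40013344e-04 -2.64664892e-04 -9.99999612e-01]]
```

View pics/w2.png

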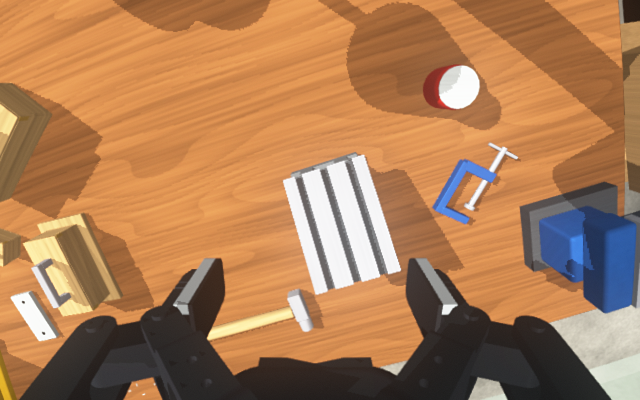

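>>> {"fn": "arm_command", "kwargs": {
  "deltas": [
    {"rx":0,"ry":0,"rz":-0.04,"dx":-0.011,"dy":-0.04,"dz":0,"fingers":0.085},
    {"rx":0,"ry":0,"rz":-0.04,"dx":-0.009,"dy":-0.041,"dz":0,"fingers":0.085},
    {"rx":0,"ry":0,"rz":-0.04,"dx":-0.008,"dy":-0.041,"dz":0,"fingers":0.085},
    {"rx":0,"ry":0,"rz":-0.04,"dx":-0.006,"dy":-0.042,"dz":0,"fingers":0.085},
    {"rx":0,"ry":0,"rz":-0.04,"dx":-0.005,"dy":-0.042,"dz":0,"fingers":0.085},
    {"rx":0,"ry":0,"rz":-0.03,"dx":-0.003,"dy":-0.042,"dz":0,"fingers":0.085},
    {"rx":0,"ry":0,"rz":0,"dx":0,"dy":0,"dz":0,"fingers":0.085},
    {"rx":0,"ry":0,"rz":0,"dx":0,"dy":0,"dz":0,"fingers":0.085}
  ]
}}

```text
time_s: 4.25
position: [0.4448, 0.0012, 0.3759]
tool_rot: [[-0.998, 0.058, -0.001], [0.058, 0.998, 0.001], [0.001, 0.001, -1.0]]
ft_force: [0.2, 0.2, 0.1]
grip_width: 0.0849
gripper_force: 0.0
```

Run:
```python
from rig import env
from h import *
import pickle
p=env.get_image("wrist");cv2.imwrite("pics/w3.png",p["color"]);pickle.dump(p,open("w3.pkl","wb"))
for q in("face","lid_handle"):
        print(q,[(round(d["p"],2),np.round(d["location"],1)) for d in env.tip_of(q,p)][:3])
o=env.observe();print(o["time_s"],o["position"],o["tool_rot"])
```

```text
face [(0.68, array([488.2, 221.1]))]
lid_handle [(0.88, array([ 45.4, 163.7])), (0.85, array([94.7, 50.8])), (0.77, array([149.3, 221.7]))]
4.4 [0.44501789 0.00214877 0.37611836] [[-9.98467186e-01  5.53468869e-02 -3.79100763e-05]
 [ 5.53468769e-02  9.98467161e-01  2.27337678e-04]
 [ 5.04343990e-05  2.24891007e-04 -9.99999973e-01]]
```

View pics/w3.png

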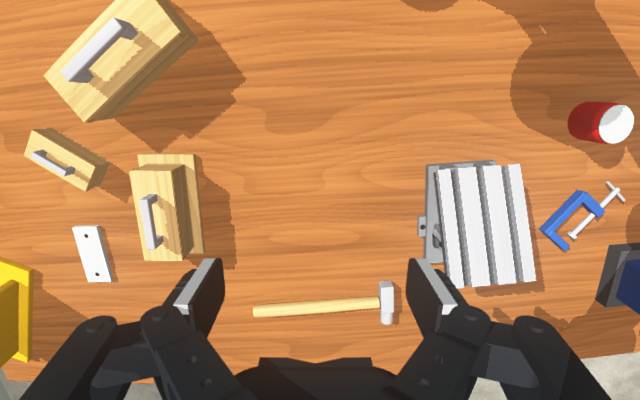

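```bash
cat > fit.py <<'E'
from h import *
import pickle
w2=pickle.load(open("w2.pkl","rb"));w3=pickle.load(open("w3.pkl","rb"))
def quad(p,box):
    l,t,r,b=box; im=p["color"][t:b,l:r]; hsv=cv2.cvtColor(im,cv2.COLOR_BGR2HSV)
    m=((hsv[...,1]<40)&(hsv[...,2]>185)).astype(np.uint8)*255
    m=cv2.morphologyEx(m,cv2.MORPH_CLOSE,np.ones((13,13)))
    c=max(cv2.findContours(m,cv2.RETR_EXTERNAL,cv2.CHAIN_APPROX_NONE)[0],key=cv2.contourArea)
    h=cv2.convexHull(c); q=cv2.approxPolyN(h,4).reshape(-1,2).astype(float)+[l,t]
    return q
def order(q,ref): return np.array([q[np.argmin(((q-x)**2).sum(1))] for x in np.array(ref)])
c2=[(284,180),(363,154),(400,271),(318,293)]; c3=[(435,171),(521,165),(537,280),(448,289)]
q2=order(quad(w2,(260,130,420,310)),c2); q3=order(quad(w3,(430,150,560,300)),c3)
print(q2.tolist(),q3.tolist())
cs=[(371.9,191),(416.4,194),(423.8,223.3),(372.4,222)]; cd=[(287.1,199.2),(271.6,181.3),(313.2,152.5),(332.2,166.1)]
L=np.array([[-.09,-.065,0],[-.09,.065,0],[.09,.065,0],[.09,-.065,0]])
def R(yaw,t):
    cy,sy,c,s=np.cos(yaw),np.sin(yaw),np.cos(t),np.sin(t)
    x=np.array([cy*c,sy*c,s]);y=np.array([-sy,cy,0]);return np.c_[x,y,np.cross(x,y)]
def go(obs,name):
    f=lambda v:np.concatenate([((proj(p,v[:3]+L@R(v[3],v[4]).T)-c)*w).ravel() for p,c,w in obs])
    r=least_squares(f,[.56,.25,.11,0,.3],loss="soft_l1"); print(name,np.round(r.x[:3],4),np.degrees(r.x[3:]).round(2),np.abs(f(r.x)).max().round(2))
A=[(w2,np.array(c2,float),1),(w3,np.array(c3,float),1)];B=[(w2,q2,1),(w3,q3,1)];C=[(S,np.array(cs),1),(D,np.array(cd),1)]
go(A,"hand w");go(B,"auto w");go(C,"SD");go(A+C,"hand all");go(B+C,"auto all")
print("handle",tri([(w3,(149.3,221.7)),(S,(213.8,185.2)),(D,(382.4,272))]),tri([(w3,(149.3,221.7)),(S,(213.8,185.2))]))
a,b=onz(w3,(144.5,194.5),.1),onz(w3,(154.5,248),.1);print("handle ends",a,b,np.degrees(np.arctan2(*(b-a)[1::-1])))
for z,u in((.07,[(130,171),(145,261)]),(.012,[(198,154),(204,253)])):
    a,b=[onz(w3,x,z) for x in u];print(a,b,np.degrees(np.arctan2(*(b-a)[1::-1])))
E
python3 fit.py
```

```text
[[281.0, 178.0], [364.0, 152.0], [401.0, 270.0], [315.0, 295.0]] [[438.0, 170.0], [520.0, 162.0], [536.0, 281.0], [421.0, 290.0]]
hand w [0.565  0.258  0.1078] [ 1.55 22.81] 3.21
auto w [0.5611 0.2563 0.1138] [ 1.48 23.21] 30.18
SD [0.5661 0.2542 0.1087] [ 1.84 22.67] 1.88
hand all [0.5653 0.2568 0.1075] [ 1.62 22.63] 4.12
auto all [0.5639 0.2563 0.1097] [ 1.36 22.37] 28.48
handle (array([ 0.53574975, -0.26654839,  0.09034533]), np.float64(2.1227812356647178)) (array([ 0.53480224, -0.26469995,  0.09292379]), np.float64(2.4855714981327424))
handle ends [ 0.48818092 -0.25604233  0.1       ] [ 0.57690013 -0.25980779  0.1       ] -2.4303164508283555
[ 0.45671264 -0.28862074  0.07      ] [ 0.61461073 -0.29994517  0.07      ] -4.102223547163702
[ 0.44589973 -0.19725614  0.012     ] [ 0.63303789 -0.21783661  0.012     ] -6.275867686404425
```

>>> {"fn": "arm_command", "kwargs": {
  "deltas": [
    {"rx":0,"ry":0,"rz":0,"dx":-0.0115,"dy":-0.044,"dz":0.0165,"fingers":0.085},
    {"rx":0,"ry":0,"rz":0,"dx":-0.0115,"dy":-0.044,"dz":0.0165,"fingers":0.085},
    {"rx":0,"ry":0,"rz":0,"dx":-0.0115,"dy":-0.044,"dz":0.0165,"fingers":0.085},
    {"rx":0,"ry":0,"rz":0,"dx":-0.0115,"dy":-0.044,"dz":0.0165,"fingers":0.085},
    {"rx":0,"ry":0,"rz":0,"dx":-0.0115,"dy":-0.044,"dz":0.0165,"fingers":0.085},
    {"rx":0,"ry":0,"rz":0,"dx":-0.0115,"dy":-0.044,"dz":0.0165,"fingers":0.085},
    {"rx":0,"ry":0,"rz":0,"dx":0,"dy":0,"dz":0,"fingers":0.085},
    {"rx":0,"ry":0,"rz":0,"dx":0,"dy":0,"dz":0,"fingers":0.085}
  ]
}}

```text
time_s: 5.2
position: [0.4994, -0.2662, 0.2764]
tool_rot: [[-0.998, 0.057, -0.001], [0.057, 0.998, 0.001], [0.001, 0.001, -1.0]]
ft_force: [0.6, 0.5, 0.3]
grip_width: 0.085
gripper_force: 0.0
```

Run:
```python
from rig import env
from h import *
import pickle
p=env.get_image("wrist");cv2.imwrite("pics/w4.png",p["color"]);pickle.dump(p,open("w4.pkl","wb"))
for q in("lid_handle","case"):
        print(q,[(round(d["p"],2),np.round(d["location"],1)) for d in env.tip_of(q,p)][:3])
o=env.observe();print(o["time_s"],o["position"],o["tool_rot"])
```

```text
lid_handle [(0.84, array([175.5, 121.3])), (0.56, array([318.7, 200.8]))]
case []
5.35 [ 0.49935552 -0.26531549  0.27817601] [[-9.98457170e-01  5.55117999e-02  1.31171056e-03]
 [ 5.55106584e-02  9.98457697e-01 -8.91190234e-04]
 [-1.35915908e-03 -8.17001362e-04 -9.99998743e-01]]
```

View pics/w4.png

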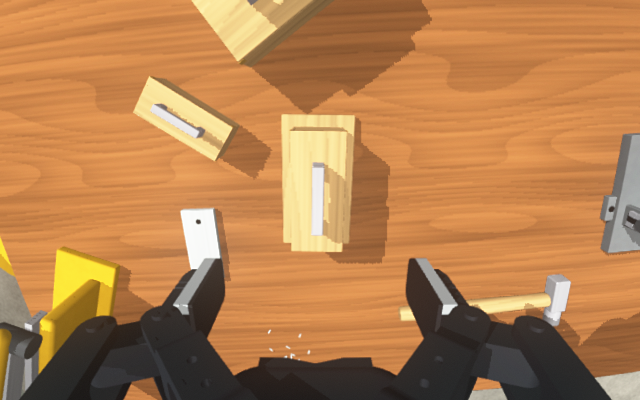

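Run:
```python
from h import *
import pickle
w3=pickle.load(open("w3.pkl","rb"));w4=pickle.load(open("w4.pkl","rb"))
print(tri([(w3,(149.3,221.7)),(w4,(318,199.5))]),tri([(w4,(318,199.5)),(w3,(149.3,221.7)),(S,(213.8,185.2)),(D,(382.4,272))]))
a,b=onz(w4,(318.5,163),.102),onz(w4,(317.5,236),.102);print(a,b,(a+b)/2,np.degrees(np.arctan2(*(b-a)[1::-1])))
a,b=onz(w4,(291,130),.07),onz(w4,(291,251),.07);print(a,b,np.degrees(np.arctan2(*(b-a)[1::-1])))
a,b=onz(w4,(349,130),.07),onz(w4,(344,251),.07);print(a,b,np.degrees(np.arctan2(*(b-a)[1::-1])))
a,b=onz(w4,(282,115),.012),onz(w4,(356,115),.012);print(a,b,(a+b)/2)
```

```text
(array([ 0.53582789, -0.2628847 ,  0.0921988 ]), np.float64(0.5563161424473435)) (array([ 0.5361377 , -0.26441639,  0.0914352 ]), np.float64(2.543292114560927))
[ 0.49066131 -0.2599251   0.102     ] [ 0.57898411 -0.26586052  0.102     ] [ 0.53482271 -0.26289281  0.102     ] -3.8445793982092815
[ 0.45571116 -0.29009645  0.07      ] [ 0.61309555 -0.30263966  0.07      ] -4.556724709938012
[ 0.45959475 -0.22179116  0.07      ] [ 0.61719955 -0.23235975  0.07      ] -3.836369193307097
[ 0.4404865  -0.30505038  0.012     ] [ 0.44611159 -0.20595525  0.012     ] [ 0.44329904 -0.25550281  0.012     ]
```

>>> {"fn": "arm_command", "kwargs": {
  "deltas": [
    {"rx":0,"ry":0,"rz":0.016,"dx":-0.0185,"dy":0.002,"dz":0.04,"fingers":0.05},
    {"rx":0,"ry":0,"rz":0,"dx":-0.018,"dy":0.002,"dz":0.04,"fingers":0.05},
    {"rx":0,"ry":0,"rz":0,"dx":0,"dy":0,"dz":0.045,"fingers":0.05},
    {"rx":0,"ry":0,"rz":0,"dx":0,"dy":0,"dz":0.04,"fingers":0.05},
    {"rx":0,"ry":0,"rz":0,"dx":0,"dy":0,"dz":0.02,"fingers":0.05},
    {"rx":0,"ry":0,"rz":0,"dx":0,"dy":0,"dz":0.014,"fingers":0.05},
    {"rx":0,"ry":0,"rz":0,"dx":0,"dy":0,"dz":0,"fingers":0.05},
    {"rx":0,"ry":0,"rz":0,"dx":0,"dy":0,"dz":0,"fingers":0.0},
    {"rx":0,"ry":0,"rz":0,"dx":0,"dy":0,"dz":0,"fingers":0.0},
    {"rx":0,"ry":0,"rz":0,"dx":0,"dy":0,"dz":0,"fingers":0.0},
    {"rx":0,"ry":0,"rz":0,"dx":0,"dy":0,"dz":0,"fingers":0.0},
    {"rx":0,"ry":0,"rz":0,"dx":0,"dy":0,"dz":0,"fingers":0.0}
  ],
  "squeeze": 40
}}

```text
time_s: 6.55
position: [0.5356, -0.2654, 0.0785]
tool_rot: [[-0.997, 0.074, 0.0], [0.074, 0.997, -0.0], [-0.0, -0.0, -1.0]]
ft_force: [0.2, 0.3, 0.0]
grip_width: 0.0002
gripper_force: 0.0
```

Run:
```python
from rig import env
from h import *
a=env.get_image("wrist")["color"];b=env.get_image("side")["color"][230:350,300:460];c=env.get_image("scene")["color"][120:240,140:300]
f=lambda i:cv2.resize(i,(400,300),interpolation=cv2.INTER_CUBIC)
cv2.imwrite('pics/c2.png',np.vstack([np.hstack([f(c),f(b)]),np.hstack([f(a),f(a[200:,160:480])])]))
o=env.observe();print(o["time_s"],o["position"],o["grip_width"],o["gripper_force"],o["ft_force"])
```

```text
6.7 [ 0.53556795 -0.26541723  0.07819218] -0.0001965465484246487 0.0 [0.24980491 0.18831685 0.35456849]
```

View pics/c2.png

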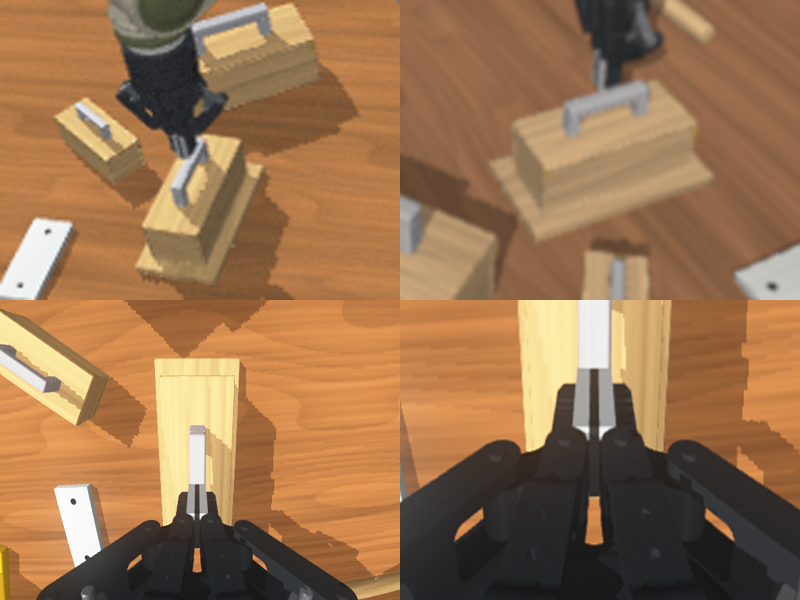

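Run:
```python
from rig import env
from h import *
import pickle
p=env.get_image("wrist");pickle.dump(p,open("w5.pkl","wb"));s=env.get_image("scene");d=env.get_image("side")
T=env.observe()["position"];print(T)
for n,q in(("w",p),("s",s),("d",d)): print(n,proj(q,[T,T+[0,0,.024]]).round(1), np.abs(q["eye"]-{"w":q,"s":S,"d":D}[n]["eye"]).max())
print("tip seen",tri([(S,(214,183)),(D,(382,266))]))
for z in(.06,.078,.102): print(z,onz(p,(316,245),z))
g=cv2.cvtColor(p["color"],cv2.COLOR_BGR2GRAY)
for r in(180,200,220,235,245,255,265,280,300): print(r,g[r,296:340:2])
for q,pic in(("lid_handle",p),("lid_handle",s),("lid_handle",d),("lid",p)): print(q,[(round(x["p"],2),np.round(x["location"],1)) for x in env.tip_of(q,pic)][:3])
```

```text
[ 0.53556919 -0.26539781  0.07812565]
w [[312.7 234.7]
 [312.4 253.2]] 0.0
s [[216.9 190.2]
 [215.4 184.5]] 4.990770907653541e-09
d [[380.9 275.5]
 [381.7 267.4]] 4.101735506800708e-09
tip seen (array([ 0.53479586, -0.26792618,  0.10808031]), np.float64(0.2638707556757822))
0.06 [ 0.55133147 -0.26445272  0.06      ]
0.078 [ 0.5426023  -0.26389373  0.078     ]
0.102 [ 0.53096339 -0.2631484   0.102     ]
180 [230 227 224 210 220 221 220 223 221 218 221 219 220 222 221 200 142 174
 171 169 177 185]
200 [231 228 225 226 237 239 240 241 238 238 239 239 239 240 239 225 157 172
 169 166 167 175]
220 [232 228 226 221 236 238 239 240 238 237 238 239 240 240 239 218 164 220
 217 215 213 225]
235 [232 228 227 219 236 237 239 240 237 237 237 239 238 239 239 213 173 220
 217 214 214 226]
245 [232 229 226 190 203 205 211 212 193 182 183 194 209 210 207 182 167 219
 216 214 209 225]
255 [182 176 173 167 169 167 167 168  88  65  64  95 167 167 167 166 166 163
 155 154 154 127]
265 [ 68  71 156 166 167 167 166 166  72  60  60  77 166 166 164 165 165 144
  57  54  54  55]
280 [ 59 129 165 164 165 164 164 149  57  54  54  56 152 164 163 162 162 165
 108  46  47  47]
300 [52 51 53 53 53 52 47 45 53 53 54 54 44 50 51 50 49 49 47 49 48 49]
lid_handle [(0.74, array([27.9, 90.4]))]
lid_handle [(0.72, array([176.6, 162.5])), (0.6, array([229.6, 127.9]))]
lid_handle [(0.77, array([285.1, 304.4])), (0.61, array([386.7, 345.9])), (0.57, array([377.9, 272. ]))]
lid [(0.75, array([315.6, 207.2])), (0.7, array([93.8, 90.7]))]
```

>>> {"fn": "arm_command", "kwargs": {
  "deltas": [
    {"rx":0,"ry":0,"rz":0,"dx":0,"dy":0.001,"dz":-0.01,"fingers":0.05},
    {"rx":0,"ry":0,"rz":0,"dx":0,"dy":0.001,"dz":0,"fingers":0.05},
    {"rx":0,"ry":0,"rz":0,"dx":0,"dy":0,"dz":0,"fingers":0.05},
    {"rx":0,"ry":0,"rz":0,"dx":0,"dy":0,"dz":0,"fingers":0.05},
    {"rx":0,"ry":0,"rz":0,"dx":0,"dy":0,"dz":0,"fingers":0.05},
    {"rx":0,"ry":0,"rz":0,"dx":0,"dy":0,"dz":0.01,"fingers":0.05},
    {"rx":0,"ry":0,"rz":0,"dx":0,"dy":0,"dz":0.008,"fingers":0.05},
    {"rx":0,"ry":0,"rz":0,"dx":0,"dy":0,"dz":0.006,"fingers":0.05},
    {"rx":0,"ry":0,"rz":0,"dx":0,"dy":0,"dz":0.004,"fingers":0.05},
    {"rx":0,"ry":0,"rz":0,"dx":0,"dy":0,"dz":0,"fingers":0.05}
  ],
  "squeeze": 40
}}

```text
time_s: 8.05
position: [0.5354, -0.2632, 0.0593]
tool_rot: [[-0.997, 0.074, -0.001], [0.074, 0.997, 0.001], [0.001, 0.001, -1.0]]
ft_force: [-0.2, -0.5, 0.1]
grip_width: 0.0495
gripper_force: 0.0
```

Run:
```python
from rig import env
from h import *
a=env.get_image("wrist")["color"];b=env.get_image("side")["color"][250:310,340:420];c=env.get_image("scene")["color"][150:210,180:260]
f=lambda i:cv2.resize(i,(400,300),interpolation=cv2.INTER_CUBIC)
cv2.imwrite('pics/c3.png',np.vstack([np.hstack([f(c),f(b)]),np.hstack([f(a),f(a[200:350,220:420])])]))
o=env.observe();print(o["time_s"],o["position"],o["grip_width"],o["gripper_force"],o["ft_force"])
```

```text
8.2 [ 0.53588266 -0.2634826   0.06035872] 0.05007156291381208 0.0 [-0.75746682 -0.39522474  0.25664567]
```

View pics/c3.png

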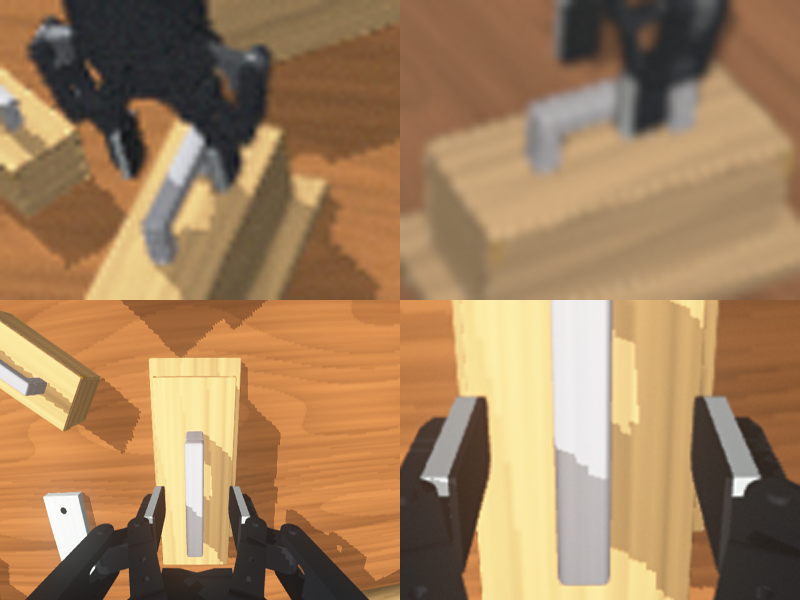

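>>> {"fn": "arm_command", "kwargs": {
  "deltas": [
    {"rx":0,"ry":0,"rz":0,"dx":0,"dy":0,"dz":0,"fingers":0.0},
    {"rx":0,"ry":0,"rz":0,"dx":0,"dy":0,"dz":0,"fingers":0.0},
    {"rx":0,"ry":0,"rz":0,"dx":0,"dy":0,"dz":0,"fingers":0.0},
    {"rx":0,"ry":0,"rz":0,"dx":0,"dy":0,"dz":0,"fingers":0.0},
    {"rx":0,"ry":0,"rz":0,"dx":0,"dy":0,"dz":0,"fingers":0.0}
  ],
  "squeeze": 50
}}

```text
time_s: 8.7
position: [0.5359, -0.2637, 0.0605]
tool_rot: [[-0.997, 0.074, 0.001], [0.074, 0.997, -0.001], [-0.001, -0.001, -1.0]]
ft_force: [-0.5, -2.1, 2.8]
grip_width: 0.0128
gripper_force: 49.9
```

>>> {"fn": "arm_command", "kwargs": {
  "deltas": [
    {"rx":0,"ry":0,"rz":0,"dx":0,"dy":0,"dz":-0.01,"fingers":0.0},
    {"rx":0,"ry":0,"rz":0,"dx":0,"dy":0,"dz":-0.02,"fingers":0.0},
    {"rx":0,"ry":0,"rz":0,"dx":0,"dy":0,"dz":-0.025,"fingers":0.0},
    {"rx":0,"ry":0,"rz":0,"dx":0,"dy":0,"dz":-0.025,"fingers":0.0},
    {"rx":0,"ry":0,"rz":0,"dx":0.014,"dy":0.031,"dz":0,"fingers":0.0},
    {"rx":0,"ry":0,"rz":0,"dx":0.018,"dy":0.038,"dz":0,"fingers":0.0},
    {"rx":0,"ry":0,"rz":0,"dx":0.018,"dy":0.038,"dz":0,"fingers":0.0},
    {"rx":0,"ry":0,"rz":0,"dx":0.018,"dy":0.038,"dz":0,"fingers":0.0},
    {"rx":0,"ry":0,"rz":0,"dx":0.018,"dy":0.038,"dz":0,"fingers":0.0},
    {"rx":0,"ry":0,"rz":0,"dx":0.016,"dy":0.034,"dz":0,"fingers":0.0},
    {"rx":0,"ry":0,"rz":0,"dx":0,"dy":0,"dz":0,"fingers":0.0},
    {"rx":0,"ry":0,"rz":0,"dx":0,"dy":0,"dz":0,"fingers":0.0}
  ]
}}

```text
time_s: 9.9
position: [0.45, -0.0389, 0.1407]
tool_rot: [[-0.997, 0.072, 0.001], [0.072, 0.997, -0.0], [-0.001, -0.0, -1.0]]
ft_force: [1.1, -0.3, -2.0]
grip_width: 0.0121
gripper_force: 49.4
```

>>> {"fn": "arm_command", "kwargs": {
  "deltas": [
    {"rx":0,"ry":0,"rz":0,"dx":0,"dy":0,"dz":0.025,"fingers":0.0},
    {"rx":0,"ry":0,"rz":0,"dx":0,"dy":0,"dz":0.025,"fingers":0.0},
    {"rx":0,"ry":0,"rz":0,"dx":0,"dy":0,"dz":0.02,"fingers":0.0},
    {"rx":0,"ry":0,"rz":0,"dx":0,"dy":0,"dz":0.012,"fingers":0.0},
    {"rx":0,"ry":0,"rz":0,"dx":0,"dy":0,"dz":0.004,"fingers":0.0},
    {"rx":0,"ry":0,"rz":0,"dx":0,"dy":0,"dz":0.003,"fingers":0.0},
    {"rx":0,"ry":0,"rz":0,"dx":0,"dy":0,"dz":0.002,"fingers":0.0},
    {"rx":0,"ry":0,"rz":0,"dx":0,"dy":0,"dz":0,"fingers":0.0}
  ]
}}

```text
time_s: 10.7
position: [0.4503, -0.0397, 0.0494]
tool_rot: [[-0.997, 0.074, 0.001], [0.074, 0.997, -0.0], [-0.001, -0.0, -1.0]]
ft_force: [-0.4, 0.7, -1.9]
grip_width: 0.0126
gripper_force: 49.4
```

>>> {"fn": "arm_command", "kwargs": {
  "deltas": [
    {"rx":0,"ry":0,"rz":0,"dx":0,"dy":0,"dz":0.001,"fingers":0.0},
    {"rx":0,"ry":0,"rz":0,"dx":0,"dy":0,"dz":0.001,"fingers":0.0},
    {"rx":0,"ry":0,"rz":0,"dx":0,"dy":0,"dz":0,"fingers":0.0}
  ]
}}

```text
time_s: 11.0
position: [0.4504, -0.0401, 0.0482]
tool_rot: [[-0.997, 0.073, 0.001], [0.073, 0.997, -0.002], [-0.002, -0.002, -1.0]]
ft_force: [-3.3, -3.3, 9.7]
grip_width: 0.0121
gripper_force: 50.7
```

>>> {"fn": "arm_command", "kwargs": {
  "deltas": [
    {"rx":0,"ry":0,"rz":0,"dx":0,"dy":0,"dz":0,"fingers":0.06},
    {"rx":0,"ry":0,"rz":0,"dx":0,"dy":0,"dz":0,"fingers":0.06},
    {"rx":0,"ry":0,"rz":0,"dx":0,"dy":0,"dz":0,"fingers":0.06},
    {"rx":0,"ry":0,"rz":0,"dx":0,"dy":0,"dz":0,"fingers":0.06},
    {"rx":0,"ry":0,"rz":0,"dx":0,"dy":0,"dz":0,"fingers":0.06},
    {"rx":0,"ry":0,"rz":0,"dx":0,"dy":0,"dz":-0.03,"fingers":0.06},
    {"rx":0,"ry":0,"rz":0,"dx":0,"dy":0,"dz":-0.05,"fingers":0.06},
    {"rx":0,"ry":0,"rz":0,"dx":0,"dy":0,"dz":-0.05,"fingers":0.06},
    {"rx":0,"ry":0,"rz":0,"dx":-0.016,"dy":-0.037,"dz":-0.015,"fingers":0.06},
    {"rx":0,"ry":0,"rz":0,"dx":-0.016,"dy":-0.037,"dz":-0.015,"fingers":0.06},
    {"rx":0,"ry":0,"rz":0,"dx":-0.016,"dy":-0.037,"dz":-0.015,"fingers":0.06},
    {"rx":0,"ry":0,"rz":0,"dx":-0.016,"dy":-0.037,"dz":-0.015,"fingers":0.06}
  ]
}}

```text
time_s: 12.2
position: [0.5031, -0.1932, 0.2378]
tool_rot: [[-0.997, 0.074, 0.0], [0.074, 0.997, 0.0], [-0.0, 0.0, -1.0]]
ft_force: [-0.1, 0.7, -0.0]
grip_width: 0.0598
gripper_force: 0.0
```

>>> {"fn": "arm_command", "kwargs": {
  "deltas": [
    {"rx":0,"ry":0,"rz":0,"dx":0,"dy":-0.037,"dz":0,"fingers":0.06},
    {"rx":0,"ry":0,"rz":0,"dx":0,"dy":-0.037,"dz":0,"fingers":0.06},
    {"rx":0,"ry":0,"rz":0,"dx":0,"dy":0,"dz":0,"fingers":0.06},
    {"rx":0,"ry":0,"rz":0,"dx":0,"dy":0,"dz":0,"fingers":0.06}
  ]
}}

```text
time_s: 12.6
position: [0.4972, -0.2657, 0.2367]
tool_rot: [[-0.997, 0.075, -0.001], [0.075, 0.997, 0.001], [0.001, 0.001, -1.0]]
ft_force: [0.3, 0.3, -0.5]
grip_width: 0.0601
gripper_force: 0.0
```

Run:
```python
from rig import env
from h import *
import pickle
p=env.get_image("wrist");pickle.dump(p,open("w6.pkl","wb"));cv2.imwrite("pics/w6.png",p["color"])
for q in("clinometer","lid","lid_handle","case"):
        print(q,[(round(d["p"],2),np.round(d["location"],1)) for d in env.tip_of(q,p)][:4])
o=env.observe();print(o["time_s"],o["position"],o["tool_rot"],o["ft_force"])
```

```text
clinometer [(0.93, array([317.2, 190.8]))]
lid [(0.63, array([488.7, 114.7])), (0.61, array([183.5, 125.1]))]
lid_handle [(0.68, array([157.2, 130.9])), (0.65, array([527.9, 116. ]))]
case [(0.31, array([527.9, 116.5]))]
12.85 [ 0.4976557  -0.26449243  0.23740031] [[-9.97381924e-01  7.23133429e-02  2.80609842e-04]
 [ 7.23133151e-02  9.97381959e-01 -1.07916112e-04]
 [-2.87678969e-04 -8.73417516e-05 -9.99999955e-01]] [0.345462   0.93851454 0.44246831]
```

View pics/w6.png

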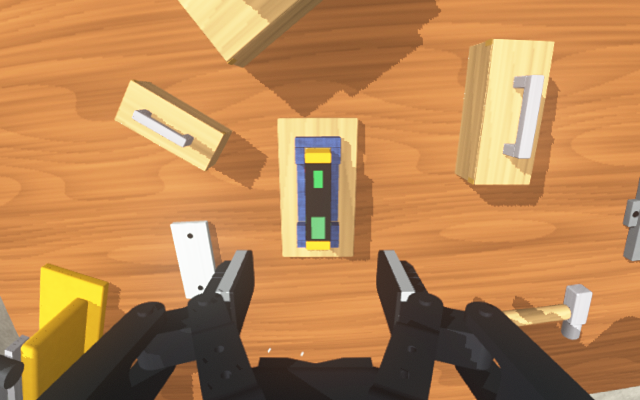

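Run:
```python
from h import *
import pickle
w=pickle.load(open("w6.pkl","rb")); im=w["color"]
hsv=cv2.cvtColor(im,cv2.COLOR_BGR2HSV)
m=((hsv[...,0]>18)&(hsv[...,0]<32)&(hsv[...,1]>200)&(hsv[...,2]>120)).astype(np.uint8); m[:,:295]=0;m[:,345:]=0;m[:130]=0;m[260:]=0
n,l,st,c=cv2.connectedComponentsWithStats(m);print(st[1:],c[1:])
C=[(305,149),(331,149),(329.5,249),(306.5,249)]
P=[onz(w,u,.06) for u in C];print(np.round(P,4),np.mean(P,0))
a,b=(P[0]+P[1])/2,(P[2]+P[3])/2;print(np.degrees(np.arctan2(*(b-a)[1::-1])),np.linalg.norm(b-a),np.linalg.norm(P[1]-P[0]))
k=((hsv[...,2]<70)&(hsv[...,1]<120)).astype(np.uint8)
for r in (165,200,240): x=np.where(k[r,290:350])[0]+290;print(r,x.min(),x.max(),onz(w,((x.min()+x.max())/2,r),.06))
# lid on bench: handle 
print(tri([(w,(527.9,116))]+[]) if 0 else onz(w,(522,117),.084))
print(onz(w,(527.9,116),.084))
```

```text
[[320 150   1   1   1]
 [328 150   2   3   3]] [[320.         150.        ]
 [328.33333333 151.        ]]
[[ 0.4723 -0.2731  0.06  ]
 [ 0.4745 -0.2445  0.06  ]
 [ 0.5963 -0.2536  0.06  ]
 [ 0.5942 -0.2816  0.06  ]] [ 0.53429896 -0.26317431  0.06      ]
-4.12115759987703 0.12215997836112924 0.0287486501672944Traceback (most recent call last):
  File "<stdin>", line 11, in <module>
    return umr_minimum(a, axis, None, out, keepdims, initial, where)
ValueError: zero-size array to reduction operation minimum which has no identity
```

>>> {"fn": "arm_command", "kwargs": {
  "deltas": [
    {"rx":0,"ry":0,"rz":0,"dx":-0.0185,"dy":0.002,"dz":0.04,"fingers":0.06},
    {"rx":0,"ry":0,"rz":0,"dx":-0.0185,"dy":0.002,"dz":0.04,"fingers":0.06},
    {"rx":0,"ry":0,"rz":0,"dx":0,"dy":0,"dz":0.045,"fingers":0.06},
    {"rx":0,"ry":0,"rz":0,"dx":0,"dy":0,"dz":0.04,"fingers":0.06},
    {"rx":0,"ry":0,"rz":0,"dx":0,"dy":0,"dz":0.025,"fingers":0.06},
    {"rx":0,"ry":0,"rz":0,"dx":0,"dy":0,"dz":0.017,"fingers":0.06},
    {"rx":0,"ry":0,"rz":0,"dx":0,"dy":0,"dz":0.008,"fingers":0.06},
    {"rx":0,"ry":0,"rz":0,"dx":0,"dy":0,"dz":0.008,"fingers":0.06},
    {"rx":0,"ry":0,"rz":0,"dx":0,"dy":0,"dz":0,"fingers":0.06}
  ]
}}

```text
time_s: 13.75
position: [0.5346, -0.264, 0.0139]
tool_rot: [[-0.997, 0.073, -0.0], [0.073, 0.997, 0.0], [0.0, 0.0, -1.0]]
ft_force: [-0.6, -0.5, -0.3]
grip_width: 0.06
gripper_force: 0.0
```

>>> {"fn": "arm_command", "kwargs": {
  "deltas": [
    {"rx":0,"ry":0,"rz":0,"dx":0,"dy":0,"dz":0.006,"fingers":0.06},
    {"rx":0,"ry":0,"rz":0,"dx":0,"dy":0,"dz":0.004,"fingers":0.06},
    {"rx":0,"ry":0,"rz":0,"dx":0,"dy":0,"dz":0.003,"fingers":0.06},
    {"rx":0,"ry":0,"rz":0,"dx":0,"dy":0,"dz":0,"fingers":0.0},
    {"rx":0,"ry":0,"rz":0,"dx":0,"dy":0,"dz":0,"fingers":0.0},
    {"rx":0,"ry":0,"rz":0,"dx":0,"dy":0,"dz":0,"fingers":0.0},
    {"rx":0,"ry":0,"rz":0,"dx":0,"dy":0,"dz":0,"fingers":0.0},
    {"rx":0,"ry":0,"rz":0,"dx":0,"dy":0,"dz":0,"fingers":0.0}
  ],
  "squeeze": 70
}}

```text
time_s: 14.55
position: [0.5349, -0.2645, 0.0016]
tool_rot: [[-0.997, 0.074, 0.001], [0.074, 0.997, -0.001], [-0.001, -0.0, -1.0]]
ft_force: [-0.2, 0.6, 4.2]
grip_width: 0.0284
gripper_force: 70.0
```

>>> {"fn": "arm_command", "kwargs": {
  "deltas": [
    {"rx":0,"ry":0,"rz":0,"dx":0,"dy":0,"dz":-0.015,"fingers":0.0},
    {"rx":0,"ry":0,"rz":0,"dx":0,"dy":0,"dz":-0.03,"fingers":0.0},
    {"rx":0,"ry":0,"rz":0,"dx":0,"dy":0,"dz":-0.04,"fingers":0.0},
    {"rx":0,"ry":0,"rz":-0.05,"dx":0,"dy":0,"dz":-0.045,"fingers":0.0},
    {"rx":0,"ry":0,"rz":-0.051,"dx":0,"dy":0,"dz":-0.04,"fingers":0.0},
    {"rx":0,"ry":0,"rz":0,"dx":0,"dy":0.02,"dz":-0.03,"fingers":0.0},
    {"rx":0,"ry":0,"rz":0,"dx":-0.0013,"dy":0.04,"dz":0,"fingers":0.0},
    {"rx":0,"ry":0,"rz":0,"dx":-0.0013,"dy":0.046,"dz":0,"fingers":0.0},
    {"rx":0,"ry":0,"rz":0,"dx":-0.0013,"dy":0.046,"dz":0,"fingers":0.0},
    {"rx":0,"ry":0,"rz":0,"dx":-0.0013,"dy":0.046,"dz":0,"fingers":0.0},
    {"rx":0,"ry":0,"rz":0,"dx":-0.0013,"dy":0.046,"dz":0,"fingers":0.0},
    {"rx":0,"ry":0,"rz":0,"dx":-0.0013,"dy":0.046,"dz":0,"fingers":0.0}
  ]
}}

```text
time_s: 15.75
position: [0.5339, 0.0277, 0.2006]
tool_rot: [[-1.0, -0.027, -0.001], [-0.027, 1.0, 0.0], [0.001, 0.0, -1.0]]
ft_force: [1.0, 0.0, -2.4]
grip_width: 0.0286
gripper_force: 69.9
```

>>> {"fn": "arm_command", "kwargs": {
  "deltas": [
    {"rx":0,"ry":0,"rz":0,"dx":-0.0013,"dy":0.046,"dz":0,"fingers":0.0},
    {"rx":0,"ry":0,"rz":0,"dx":-0.0013,"dy":0.046,"dz":0,"fingers":0.0},
    {"rx":0,"ry":0,"rz":0,"dx":-0.0013,"dy":0.046,"dz":0,"fingers":0.0},
    {"rx":0,"ry":0,"rz":0,"dx":-0.0013,"dy":0.046,"dz":0,"fingers":0.0},
    {"rx":0,"ry":0,"rz":0,"dx":-0.0013,"dy":0.046,"dz":0,"fingers":0.0},
    {"rx":0,"ry":-0.1,"rz":0,"dx":0,"dy":0,"dz":0,"fingers":0.0},
    {"rx":0,"ry":-0.1,"rz":0,"dx":0,"dy":0,"dz":0,"fingers":0.0},
    {"rx":0,"ry":-0.1,"rz":0,"dx":0,"dy":0,"dz":0,"fingers":0.0},
    {"rx":0,"ry":-0.096,"rz":0,"dx":0,"dy":0,"dz":0,"fingers":0.0},
    {"rx":0,"ry":0,"rz":0,"dx":0,"dy":0,"dz":0,"fingers":0.0},
    {"rx":0,"ry":0,"rz":0,"dx":0,"dy":0,"dz":0,"fingers":0.0}
  ]
}}

```text
time_s: 16.85
position: [0.5345, 0.2559, 0.201]
tool_rot: [[-0.923, -0.027, 0.383], [-0.025, 1.0, 0.01], [-0.383, -0.0, -0.924]]
ft_force: [-0.2, -0.8, -1.7]
grip_width: 0.0288
gripper_force: 70.1
```

>>> {"fn": "arm_command", "kwargs": {
  "deltas": [
    {"rx":0,"ry":0,"rz":0,"dx":0.004,"dy":0,"dz":0.03,"fingers":0.0},
    {"rx":0,"ry":0,"rz":0,"dx":0.004,"dy":0,"dz":0.03,"fingers":0.0},
    {"rx":0,"ry":0,"rz":0,"dx":0,"dy":0,"dz":0.02,"fingers":0.0},
    {"rx":0,"ry":0,"rz":0,"dx":0,"dy":0,"dz":0.01,"fingers":0.0},
    {"rx":0,"ry":0,"rz":0,"dx":0,"dy":0,"dz":0,"fingers":0.0},
    {"rx":0,"ry":0,"rz":0,"dx":0,"dy":0,"dz":0,"fingers":0.0}
  ]
}}

```text
time_s: 17.45
position: [0.5627, 0.2567, 0.1158]
tool_rot: [[-0.922, -0.027, 0.386], [-0.025, 1.0, 0.011], [-0.386, 0.0, -0.922]]
ft_force: [-0.1, 0.2, -2.3]
grip_width: 0.0287
gripper_force: 70.1
```

Run:
```python
from rig import env
from h import *
R={}
for n in("scene","side"):
    p=env.get_image(n);R[n]=p;cv2.imwrite(f"pics/{n}9.png",p["color"])
    for q in("clinometer_base","clinometer","face"):
        r=env.tip_of(q,p);print(n,q,[(round(d["p"],2),np.round(d["location"],1)) for d in r][:3]); R[n,q]=r
o=env.observe();B=o["position"]+o["tool_rot"]@[0,.0015,-.0104];print(o["time_s"],o["position"],"base pred",B,o["ft_force"],o["wrist_torque"])
print("proj base",proj(S,B),proj(D,B))
for q in("clinometer_base","clinometer"):
    if R["scene",q] and R["side",q]: print(q,tri([(S,R["scene",q][0]["location"]),(D,R["side",q][0]["location"])]))
```

```text
scene clinometer_base [(0.73, array([394.9, 199. ]))]
scene clinometer [(0.97, array([394.2, 201.6])), (0.47, array([471.8, 254.3]))]
scene face [(0.96, array([393.4, 206.1]))]
side clinometer_base [(0.91, array([299.4, 168.4]))]
side clinometer []
side face [(0.95, array([300.2, 174.2])), (0.6, array([291.6, 175.3]))]
17.85 [0.56212326 0.25670332 0.11542357] base pred [0.55806697 0.25809144 0.12501678] [-0.48931172  0.07671583 -2.43041626] [0.05446291 0.35955384 0.02765287]
proj base [[397.95607535 200.45017229]] [[298.03132538 169.58310031]]
clinometer_base (array([0.55986275, 0.24919468, 0.13219117]), np.float64(0.1503691294607279))
```

>>> {"fn": "arm_command", "kwargs": {
  "deltas": [
    {"rx":0,"ry":0,"rz":0,"dx":0,"dy":0,"dz":0.005,"fingers":0.0},
    {"rx":0,"ry":0,"rz":0,"dx":0,"dy":0,"dz":0.003,"fingers":0.0},
    {"rx":0,"ry":0,"rz":0,"dx":0,"dy":0,"dz":0.002,"fingers":0.0},
    {"rx":0,"ry":0,"rz":0,"dx":0,"dy":0,"dz":0.001,"fingers":0.0},
    {"rx":0,"ry":0,"rz":0,"dx":0,"dy":0,"dz":0,"fingers":0.0}
  ]
}}

```text
time_s: 18.35
position: [0.5662, 0.2567, 0.1048]
tool_rot: [[-0.922, -0.027, 0.385], [-0.025, 1.0, 0.01], [-0.385, -0.0, -0.923]]
ft_force: [-0.4, -0.1, -2.9]
grip_width: 0.0285
gripper_force: 70.3
```

>>> {"fn": "arm_command", "kwargs": {
  "deltas": [
    {"rx":0,"ry":0,"rz":0,"dx":0,"dy":0,"dz":0.001,"fingers":0.0},
    {"rx":0,"ry":0,"rz":0,"dx":0,"dy":0,"dz":0.001,"fingers":0.0},
    {"rx":0,"ry":0,"rz":0,"dx":0,"dy":0,"dz":0.001,"fingers":0.0},
    {"rx":0,"ry":0,"rz":0,"dx":0,"dy":0,"dz":0,"fingers":0.0}
  ]
}}

```text
time_s: 18.75
position: [0.5664, 0.2569, 0.1031]
tool_rot: [[-0.922, -0.028, 0.385], [-0.026, 1.0, 0.01], [-0.385, -0.0, -0.923]]
ft_force: [-14.8, -2.8, 10.9]
grip_width: 0.0285
gripper_force: 72.7
```

Run:
```python
from rig import env
import numpy as np
o=env.observe();R=o["tool_rot"];f=o["ft_force"]-np.array([-.3,0,-2.5]);t=o["wrist_torque"]-np.array([.054,.36,.028])
print(o["time_s"],o["position"],R,"f tool",R.T@f,"t tool",R.T@t,"t w",t)
```

```text
18.75 [0.56636571 0.25686419 0.10309909] [[-9.22420161e-01 -2.75911953e-02  3.85200951e-01]
 [-2.55362970e-02  9.99619271e-01  1.04503774e-02]
 [-3.85342633e-01 -1.96967050e-04 -9.22773546e-01]] f tool [  8.23502729  -2.43279276 -17.97766461] t tool [0.45216887 0.6023464  0.08828797] t w [-0.39970053  0.59149299 -0.25582839]
```

>>> {"fn": "arm_command", "kwargs": {
  "deltas": [
    {"rx":0,"ry":0,"rz":0,"dx":0.0005,"dy":0,"dz":0,"fingers":0.0},
    {"rx":0,"ry":0,"rz":0,"dx":0,"dy":0,"dz":0,"fingers":0.0},
    {"rx":0,"ry":0,"rz":0,"dx":0,"dy":0,"dz":0,"fingers":0.0}
  ],
  "squeeze": 25
}}

```text
time_s: 19.05
position: [0.5664, 0.2569, 0.1031]
tool_rot: [[-0.922, -0.028, 0.386], [-0.025, 1.0, 0.011], [-0.386, 0.0, -0.922]]
ft_force: [-12.0, -1.8, 9.4]
grip_width: 0.0288
gripper_force: 72.3
```

```bash
cat > st.py <<'E'
from rig import env
import numpy as np
o=env.observe();R=o["tool_rot"];f=o["ft_force"]-np.array([-.3,0,-2.5]);t=o["wrist_torque"]-np.array([.054,.36,.028])
print(o["time_s"],o["position"].round(4),"tool tilt",np.degrees(np.arcsin(R[0,2])).round(2),"f tool",(R.T@f).round(1),"t tool",(R.T@t).round(2),o["grip_width"],o["gripper_force"])
E
python3 st.py
```

```text
19.05 [0.5664 0.2569 0.1031] tool tilt 22.71 f tool [  6.2  -1.4 -15.5] t tool [0.41 0.35 0.08] 0.028789287839378702 72.32913851737976
```

>>> {"fn": "arm_command", "kwargs": {
  "deltas": [
    {"rx":0,"ry":-0.01,"rz":0,"dx":0,"dy":0,"dz":0.0006,"fingers":0.0},
    {"rx":0,"ry":0,"rz":0,"dx":0,"dy":0,"dz":0,"fingers":0.0},
    {"rx":0,"ry":0,"rz":0,"dx":0,"dy":0,"dz":0,"fingers":0.0}
  ],
  "squeeze": 70
}}

```text
time_s: 19.35
position: [0.5667, 0.2568, 0.1027]
tool_rot: [[-0.918, -0.028, 0.396], [-0.025, 1.0, 0.011], [-0.396, -0.0, -0.918]]
ft_force: [-12.6, -2.5, 10.2]
grip_width: 0.0285
gripper_force: 72.3
```

```bash
python3 st.py
```

```text
19.35 [0.5667 0.2568 0.1027] tool tilt 23.31 f tool [  6.3  -2.2 -16.5] t tool [ 0.51  0.4  -0.07] 0.02851034185692029 72.34530329704285
```

>>> {"fn": "arm_command", "kwargs": {
  "deltas": [
    {"rx":0,"ry":-0.01,"rz":0,"dx":0,"dy":0,"dz":0.0006,"fingers":0.0},
    {"rx":0,"ry":-0.01,"rz":0,"dx":0,"dy":0,"dz":0.0006,"fingers":0.0},
    {"rx":0,"ry":0,"rz":0,"dx":0,"dy":0,"dz":0,"fingers":0.0},
    {"rx":0,"ry":0,"rz":0,"dx":0,"dy":0,"dz":0,"fingers":0.0}
  ]
}}

```text
time_s: 19.75
position: [0.5677, 0.2569, 0.103]
tool_rot: [[-0.909, -0.028, 0.416], [-0.025, 1.0, 0.012], [-0.416, 0.0, -0.909]]
ft_force: [-14.9, -4.6, 20.2]
grip_width: 0.0287
gripper_force: 73.7
```

```bash
python3 st.py
```

```text
19.75 [0.5677 0.2569 0.103 ] tool tilt 24.57 f tool [  4.   -4.2 -26.7] t tool [ 0.69  1.11 -0.02] 0.028670172292753687 73.69850635528564
```

```bash
python3 - <<'E'
from rig import env
from h import *
R={}
for n in("scene","side","wrist"):
    p=env.get_image(n);R[n]=p;cv2.imwrite(f"pics/{n}10.png",p["color"])
    for q in("clinometer_base","face","lid_handle"):
        r=env.tip_of(q,p);print(n,q,[(round(d["p"],2),np.round(d["location"],1)) for d in r][:3]); R[n,q]=r
o=env.observe();B=o["position"]+o["tool_rot"]@[0,.0015,-.0104];print(o["time_s"],"base pred",B)
for q in("clinometer_base","face"):
    v=[(R[n],R[n,q][0]["location"]) for n in("scene","side","wrist") if R[n,q]]
    print(q,*[tri(v[:k]) for k in range(2,len(v)+1)])
# face corner refit: edge lines in side & scene zoom numeric
exec(open("fit.py").read().split("q2=order")[0].split("c2=")[0].replace("from h import *",""))
E
python3 st.py
```

```text
scene clinometer_base [(0.68, array([392.8, 204.6])), (0.61, array([219.1, 207.9]))]
scene face [(0.72, array([394.6, 205.9]))]
scene lid_handle [(0.96, array([176.6, 163.2])), (0.78, array([294.8, 172.9])), (0.69, array([231.8, 125. ]))]
side clinometer_base [(0.86, array([300.1, 170.6]))]
side face [(0.94, array([299.8, 174.4]))]
side lid_handle [(0.96, array([308.2, 237.5])), (0.71, array([386.2, 346.4]))]
wrist clinometer_base []
wrist face []
wrist lid_handle []
20.35 base pred [0.56331513 0.25823321 0.11248834]
clinometer_base (array([0.56571283, 0.24734775, 0.11995224]), np.float64(1.4147507411175297))
face (array([0.56241851, 0.25182702, 0.10795507]), np.float64(0.36670312531259697))
20.35 [0.5677 0.2569 0.103 ] tool tilt 24.57 f tool [  3.1  -4.2 -27.2] t tool [ 0.68  1.16 -0.02] 0.028964558477468292 73.70238304138184
```

Run:
```python
from h import *
from rig import env
import pickle
w=env.get_image("wrist");pickle.dump(w,open("w10.pkl","wb"));cv2.imwrite("pics/w10.png",w["color"])
o=env.observe();R=o["tool_rot"];B=o["position"]+R@[0,.0015,-.0104]
X,Y,N=-R[:,0],R[:,1],-R[:,2]
def P(x,y,z): return B+X*x+Y*y+N*z
for n,p,im in(("scene",S,cv2.imread("pics/scene10.png")),("side",D,cv2.imread("pics/side10.png")),("wrist",w,w["color"])):
    hsv=cv2.cvtColor(im,cv2.COLOR_BGR2HSV)
    m=((hsv[...,0]>=20)&(hsv[...,0]<=35)&(hsv[...,1]>140)&(hsv[...,2]>60)).astype(np.uint8)
    c=proj(p,[P(x,0,.03) for x in(-.06,.06)]);l,t=(c.min(0)-40).astype(int);r,b=(c.max(0)+40).astype(int);l,t=max(l,0),max(t,0)
    k,lab,st,ce=cv2.connectedComponentsWithStats(m[t:b,l:r]);print(n,[(s[0]+l,s[1]+t,s[0]+l+s[2]-1,s[1]+t+s[3]-1,s[4]) for s in st[1:] if s[4]>8])
    for x in(-.06,.06): print(" end",x,"z10:",proj(p,[P(x,-.015,.01),P(x,.015,.01)]).round(0).tolist()," z48:",proj(p,[P(x,-.015,.048),P(x,.015,.048)]).round(0).tolist())
print("wrist face downhill corners",proj(w,[P(-.09,-.065,0),P(-.09,.065,0)]).round(1))
g=w["color"]
c=int(proj(w,P(-.06,0,.02))[0][0])
for r in range(20,240,4): print(r,c,g[r,c].tolist(),g[r,c+25].tolist(),g[r,c-60].tolist())
```

```text
scene [(np.int64(394), np.int64(181), np.int64(401), np.int64(182), np.int32(14)), (np.int64(393), np.int64(195), np.int64(405), np.int64(210), np.int32(180))]
 end -0.06 z10: [[391.0, 193.0], [401.0, 194.0]]  z48: [[392.0, 180.0], [403.0, 181.0]]
 end 0.06 z10: [[394.0, 210.0], [405.0, 211.0]]  z48: [[395.0, 197.0], [407.0, 198.0]]
side [(np.int64(306), np.int64(152), np.int64(313), np.int64(161), np.int32(31)), (np.int64(280), np.int64(170), np.int64(288), np.int64(180), np.int32(44))]
 end -0.06 z10: [[286.0, 183.0], [282.0, 179.0]]  z48: [[280.0, 174.0], [277.0, 171.0]]
 end 0.06 z10: [[315.0, 162.0], [311.0, 159.0]]  z48: [[310.0, 153.0], [306.0, 150.0]]
wrist [(np.int64(277), np.int64(146), np.int64(353), np.int64(187), np.int32(3008))]
 end -0.06 z10: [[284.0, 139.0], [346.0, 139.0]]  z48: [[275.0, 151.0], [356.0, 151.0]]
 end 0.06 z10: [[290.0, 339.0], [340.0, 339.0]]  z48: [[285.0, 393.0], [345.0, 393.0]]
wrist face downhill corners [[183.8  76. ]
 [446.2  76. ]]
20 315 [75, 129, 198] [78, 131, 203] [78, 133, 204]
24 315 [75, 129, 198] [78, 133, 203] [80, 138, 209]
28 315 [7
[... 2106 characters left out ...]
53] [70, 235, 253] [243, 242, 242]
188 315 [48, 92, 121] [45, 89, 119] [244, 243, 243]
192 315 [58, 68, 81] [52, 62, 75] [244, 243, 243]
196 315 [56, 66, 80] [54, 63, 75] [244, 243, 243]
200 315 [55, 67, 77] [54, 63, 73] [245, 243, 244]
204 315 [55, 65, 76] [49, 58, 68] [245, 244, 244]
208 315 [57, 84, 73] [52, 59, 68] [245, 244, 244]
212 315 [111, 218, 89] [51, 60, 67] [245, 244, 244]
216 315 [109, 217, 85] [51, 58, 64] [246, 244, 245]
220 315 [110, 217, 85] [51, 57, 63] [246, 245, 245]
224 315 [110, 217, 82] [51, 56, 60] [246, 245, 245]
228 315 [110, 216, 80] [50, 55, 58] [246, 245, 245]
232 315 [109, 217, 78] [49, 54, 55] [247, 245, 245]
236 315 [110, 218, 78] [48, 53, 54] [246, 245, 245]
```

```bash
python3 - <<'E'
from h import *
import pickle
w=pickle.load(open("w10.pkl","rb"));g=w["color"].astype(int)
for r in(80,100,120,140):
    m=(g[r].min(1)>225); x=np.where(m)[0];print(r,x.min(),x.max())
from rig import env
o=env.observe();R=o["tool_rot"]
L=lambda h,th:[o["position"]+R@[0,.0015,-.0104]-R[:,2]*h+(-R[:,0]*a+R[:,1]*b) for a,b in((-.09,-.065),(-.09,.065),(-.06,-.065),(-.06,.065))]
for h in(0,-.005,-.01): print(h,proj(w,L(h,0)).round(1).tolist())
m=(g.min(2)>225); r0=[np.where(m[:,c])[0].min() for c in(205,250,270,360,420)];print(r0)
E
python3 st.py
```

```text
80 183 441
100 185 439
120 187 437
140 190 435
0 [[183.8, 76.0], [446.2, 76.0], [190.1, 136.9], [440.0, 136.7]]
-0.005 [[187.6, 76.6], [442.4, 76.5], [193.6, 135.7], [436.5, 135.6]]
-0.01 [[191.2, 77.2], [438.8, 77.1], [196.8, 134.7], [433.2, 134.6]]
[np.int64(74), np.int64(74), np.int64(74), np.int64(74), np.int64(75)]
20.4 [0.5676 0.2569 0.103 ] tool tilt 24.56 f tool [  3.8  -4.1 -27.3] t tool [ 0.7   1.13 -0.06] 0.028838067324613803 73.70274066925049
```

```bash
python3 -c "
from rig import env
print(env.close_job())"
```

```text
the job is handed in; nothing more can be done
None
```

The job is handed in: the lid stands upright and let go on the bench, and the clinometer is gripped and pressed on the middle of the sloping face at about 27 N, along the T-slots. The gripper's tilt there puts the slope at about 24.5°, though my picture estimate was nearer 23°, so trust the clinometer's own reading.

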